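# Load the orbital shaker

## Robot

A 6-joint arm with a two-finger parallel gripper is mounted at the origin on a cart in front of the work surface, level with it; the furniture and walls round the work are solid. World frame = base frame: x ahead of the robot, y to its left, z up, the work surface at z = 0. Lengths are in m, angles in rad, forces in N, time in s.
With the tool pointing down it reaches from about 0.35 to 0.875 m from the base axis. Payload 4.2 kg.
Tool frame: the origin (TCP) lies at the very end of the fingers, on their centre line; the grasp point (between the pads) lies 19 mm behind it; z points along the fingers, y is the line along which they close (so a half turn about z gives the same grasp; the last joint's range is limited). The gripper opens to 85 mm and grips with 20 to 120 N. Pads are 22 mm wide; open, the fingers measure 114 mm over their backs; the gripper's body (76 mm by 85 mm) begins 54 mm behind the grasp point. The pads swing forward as they close: fully open they stand 13 mm farther back than shut.
Start: joints at [-1, 0.385, 0.008, 0, -1.194, -0.259], TCP at [0.192, -0.595, 0.194] pointing down, gripper open.
Joint ranges: [-3.14, 3.14], [-1.21, 2.06], [-1.07, 1.41], [-3.16, 2.05], [-2.99, -0.16], [-3.1, 3.1]. Speed limits (rad/s): [2.79, 2.79, 3.14, 3.14, 3.14, 3.14].

## Interface

Orientations are given as [roll, pitch, yaw] about the fixed x, y, z axes, in that order (R = Rz(yaw) Ry(pitch) Rx(roll)).
In Python, from workcell import ctrl, cams gives the robot as it stands.
- The arm moves only by the shell command python3 -m inch 'ROWS' [FORCE]. ROWS is JSON, a list of rows, each an object of numbers: "fingers": the opening, from 0 (shut) to 1 (fully open); "dx", "dy", "dz": the shift along the tool's x, y, z in m; "ax", "ay", "az": the turn, a rotation vector about the tool's x, y, z in rad. A call has 1 to 20 rows; each row is the pose to reach, as a shift and turn from the pose commanded when the call began, along the tool's axes at that moment; what a row does not reach only later rows make up. A row lasts 1/12 s, in which the tool goes at most 41.7 mm and 7.16 degrees, less where a joint would pass 70% of its speed; a pose out of reach is approached as far as the arm can. A call with a gripper value outside its range is refused whole. The fingers move at their own pace and stop on an object; FORCE is the grip in N (left out, the last holds). Time passes only in rows, so rows that repeat a pose let the fingers close. It gives the time, the measured TCP pose, the force, the opening and the grip force at its end, in the units of the state.
- ctrl.state(): the state, without advancing time (a new reading comes with each control period).
- cams.camera(name): name is "scene" or "top" or "wrist"; returns a dict with "img" (400x640x3 uint8, blue, green, red), "fx", "fy", "cx", "cy" (pixels), "view" (4x4, takes a point from world to camera coordinates); the wrist camera has in their place "T_tool_cam" (4x4, takes a point from camera to tool coordinates, whose origin is the TCP and whose axes are the flange's). Camera axes: x right, y up, looking along -z (the intrinsics and any distortion apply to the point x, -y, -z); pixel columns grow to the right and rows downward; lengths in m; the calibration is good to about 2 mm. A picture is of the moment at which its call begins: read the wrist's pose just before it. There is no depth.
- ctrl.job_done(): hands the job in; it is judged then, once.
Trained networks look in the newest picture that a camera, given by its name, has taken for a name from the list of things; names that differ only in an ending like _2 or _b are one class to them, and where a whole thing is asked for, a point or a joint stands for the part that bears it (a point fixed in the world has none). Each returns a list of dicts, best first, with "confidence" (0 to 1); they miss things now and then, are a little off and sometimes report something else, mostly with a low value. They report only what shows in the picture. A call takes as long as a camera call.
- cams.look_for(camera, label): "position" ([x, y, z] in m, in world coordinates, good to about 4 mm: the middle of the surface that is visible of it).
- cams.masks_of(camera, label): "mask" (400x640 bool, what is visible of it).
- cams.landmark_of(camera, label): "position" ([x, y, z] in m, in world coordinates, good to about 4 mm: a listed point, or the origin of a listed thing).
The state is a dict: "clock": time; "q": joint angles; "joint_vel": joint speeds; "joint_torque": joint torques, N m; "tool_pos": TCP position; "eef_rot": TCP orientation; "ft_force": force on the tool from outside, world axes, zero at the start; "torque": the same for the moment, N m; "finger_gap": opening from 0.0 (shut) to 1.0 (fully open); "grip_force": force on a finger pad.
Only numpy, scipy, OpenCV 4.12 (cv2) and the standard library are available. Lean on these libraries where they do the work, as an engineer would, in place of code of your own. Each camera call takes 0.05 s, during which the arm holds its last target. There are 200 camera calls.

## Task

Load the orbital shaker for a mixing run: stand the conical flask, the large amber bottle, the small slim dropper bottle and the squat red-stoppered bottle each in the cup holder on the shaker's deck that fits its foot, upright and fully down on the holder's floor. Keep the glass upright and set it down, do not drop it, and leave the round display and the white plastic cup where they are.

Things in the scene. Friction and masses are not known exactly. Their poses are not given: they have to be found in the camera images.
- flask: Empty clear-glass conical flask on the open bench in front (not the one far behind the racks), 140 mm high, foot 85 mm across, loose. Straight neck 24 mm across from 85 mm above the foot to the top; the thin lip flares to 36 mm at the very top but does not block the fingers. Grip the neck, about 115 mm up. 0.12 kg. Origin: centre of the underside; z up.
- amber_bottle: Large amber glass bottle with black dropper cap, 158 mm high in all; straight round body 57 mm across up to 112 mm above the foot, grip it in the upper part of that (about 100 mm up, so that the cap stays below the gripper's palm). Loose, 0.19 kg. Origin: centre of the underside; z up.
- dropper_bottle: Small slim amber bottle, no label, white cap and bulb, 94 mm high in all; straight round body 30 mm across up to 58 mm above the foot; grip the body. Loose, stands alone on the open bench (the other dropper bottles stand in racks behind). 0.06 kg. Origin: centre of the underside; z up.
- stopper_bottle: Squat clear bottle with pink contents and red stopper, 58 mm high in all; treat as a 38 mm round body up to 46 mm above the foot, grip that. Loose, 0.05 kg. Origin: centre of the underside; z up.
- holder_flask: Largest of the four holders: low slotted steel cup bolted on the shaker's deck, for the conical flask only: bore 92 mm, flat floor 6 mm above this body's origin, rim 30 mm above it; the top 9 mm flares to a 104 mm mouth to guide the foot in. Cup 110 mm across at the rim. Fixed. Origin: centre of its underside, on the deck (262 mm square, 75 mm above the bench); z up.
- holder_amber: Second largest of the four holders: slotted steel cup bolted on the shaker's deck, for the large amber bottle only: bore 64 mm, flat floor 6 mm above this body's origin, rim 32 mm above it; the top 9 mm flares to a 76 mm mouth to guide the foot in. Cup 82 mm across at the rim. Fixed. Origin: centre of its underside, on the deck (262 mm square, 75 mm above the bench); z up.
- holder_dropper: Smallest of the four holders: slotted steel cup bolted on the shaker's deck, for the small slim dropper bottle only: bore 35 mm, flat floor 6 mm above this body's origin, rim 30 mm above it; the top 9 mm flares to a 47 mm mouth to guide the foot in. Cup 53 mm across at the rim. Fixed. Origin: centre of its underside, on the deck (262 mm square, 75 mm above the bench); z up.
- holder_stopper: Second smallest of the four holders: slotted steel cup bolted on the shaker's deck, for the squat red-stoppered bottle only: bore 48 mm, flat floor 6 mm above this body's origin, rim 24 mm above it; the top 9 mm flares to a 60 mm mouth to guide the foot in. Cup 66 mm across at the rim. Fixed. Origin: centre of its underside, on the deck (262 mm square, 75 mm above the bench); z up.
- timer: Bystander, to be left alone: round black-and-white display on a small black foot, 64 x 62 x 71 mm, loose on the bench. Origin: centre of the underside.
- pp_cup: Bystander, to be left alone: empty white plastic cup, 87 mm across, 88 mm high, loose on the bench. Origin: centre of the underside.

How it is judged:
At the end, for the whole second after the job is handed in: Each of the four vessels stands released in its own holder: its foot's centre within 8 mm of the holder's centre, its underside no more than 3 mm above the holder's floor, leaning less than 0.09 rad, and at rest (under 0.02 m/s and 0.15 rad/s) (horizontal distance between flask and holder_flask below 0.008 m and z of flask in the frame of holder_flask below 0.009 m and angle between each of flask, amber_bottle, dropper_bottle, stopper_bottle's own z axis and vertical below 0.09 rad and linear speed of each of flask, amber_bottle, dropper_bottle, stopper_bottle below 0.02 m/s and angular speed of each of flask, amber_bottle, dropper_bottle, stopper_bottle below 0.15 rad/s and horizontal distance between amber_bottle and holder_amber below 0.008 m and z of amber_bottle in the frame of holder_amber below 0.009 m and horizontal distance between dropper_bottle and holder_dropper below 0.008 m and z of dropper_bottle in the frame of holder_dropper below 0.009 m and horizontal distance between stopper_bottle and holder_stopper below 0.008 m and z of stopper_bottle in the frame of holder_stopper below 0.009 m); the robot touches nothing.
It fails at once if one of the four vessels tipped more than 40 degrees (angle between any of flask, amber_bottle, dropper_bottle, stopper_bottle's own z axis and vertical above 0.7 rad).
It fails at once if one of the four vessels dropped (falling faster than 0.8 m/s, a fall of some 3 cm, out of the fingers) ((linear speed of flask above 0.8 m/s and contact force between the fingers and flask below 0.05 N) or (linear speed of amber_bottle above 0.8 m/s and contact force between the fingers and amber_bottle below 0.05 N) or (linear speed of dropper_bottle above 0.8 m/s and contact force between the fingers and dropper_bottle below 0.05 N) or (linear speed of stopper_bottle above 0.8 m/s and contact force between the fingers and stopper_bottle below 0.05 N)).
It fails at once if the round display or the white cup pushed more than 30 mm (distance of any of timer, pp_cup from where it was at the start of the episode above 0.03 m).
It also fails if it takes over 112 s, if anything falls off the work surface, if the arm or the gripper's body presses on something with over 40 N, if the wrist force passes 120 N, or if a joint passes its speed limit or range.

## Working session

There is one attempt and no reset: what is moved stays moved. The work goes in short steps, Python scripts to look and compute and a shell command to move; the robot and the scene stay as the last step left them, time stands still between calls to the robot, and variables do not carry over. Pictures are saved under pics/ and viewed, at most 14 in all, crops included, and the job is handed in when it is done.

```bash
ls; mkdir -p pics; cat > h.py <<'E'
from workcell import ctrl, cams
import numpy as np, cv2
from scipy.spatial.transform import Rotation as R
T=["flask","amber_bottle","dropper_bottle","stopper_bottle","holder_flask","holder_amber","holder_dropper","holder_stopper","timer","pp_cup"]
def find(cam,names,n=2):
    for t in names:
        for r in cams.landmark_of(cam,t)[:n]: print(cam,t,np.round(r["position"],4),round(r["confidence"],2))
E
python3 - <<'E'
from h import *
s=ctrl.state();print(s)
for c in ("scene","top"):
    d=cams.camera(c);cv2.imwrite(f"pics/{c}0.png",d["img"]);print(c,np.round(np.linalg.inv(d["view"])[:3,3],3))
    find(c,T)
print(cams.camera("wrist")["T_tool_cam"])
print(R.from_euler('xyz',s["eef_rot"]).as_matrix().round(3))
E
```

```text
pics
{'clock': 0.0, 'q': array([-1.00039789e+00,  3.85561311e-01,  6.62958356e-03, -5.38979153e-04,
       -1.19403521e+00, -2.58560760e-01]), 'joint_vel': array([ 0.00030078, -0.00091532,  0.00014052, -0.00028447,  0.00067099,
        0.00136115]), 'joint_torque': array([-5.17508142e-04, -3.92292631e+01,  1.88399756e+01,  4.18610528e+00,
       -4.60855590e-03, -3.45145693e-06]), 'tool_pos': array([ 0.19154546, -0.59420795,  0.19241437]), 'eef_rot': array([ 3.13936611e+00, -7.09163504e-05, -2.82995374e+00]), 'ft_force': array([-0.59183726,  0.44769738, -0.22177921]), 'torque': array([ 0.01176675,  0.01377997, -0.02409389]), 'grip_force': 0.0, 'finger_gap': 1.0017994109175554}
scene [0.255 0.661 0.768]
scene flask [ 0.5999 -0.238  -0.0033] 0.88
scene flask [0.5042 0.2822 0.0739] 0.32
scene amber_bottle [ 0.4566 -0.2384  0.0045] 0.86
scene dropper_bottle [ 0.4407 -0.0848  0.0011] 0.71
scene holder_flask [0.4872 0.1555 0.0774] 0.75
scene holder_amber [0.6059 0.1367 0.0768] 0.64
scene holder_dropper [0.505  0.2808 0.0725] 0.92
scene holder_dropper [0.605  0.1371 0.0772] 0.53
scene holde
[... 305 characters left out ...]
opper_bottle [ 0.5745 -0.099  -0.0014] 0.43
top holder_flask [0.4867 0.1566 0.0747] 0.85
top holder_flask [ 0.4623 -0.4099  0.0014] 0.73
top holder_amber [0.6092 0.1394 0.0755] 0.87
top holder_dropper [0.5026 0.28   0.0732] 0.93
top holder_stopper [0.6235 0.2616 0.0785] 0.62
top timer [ 0.6973 -0.3287  0.0018] 0.65
top pp_cup [ 0.4644 -0.4088  0.0015] 0.94
[[ 1.30036076e-04  9.60648117e-01  2.77768209e-01  7.12093773e-02]
 [ 9.99999921e-01 -2.29527811e-04  3.25665037e-04 -2.97335680e-04]
 [ 3.76605033e-04  2.77768144e-01 -9.60648071e-01 -1.80838681e-01]
 [ 0.00000000e+00  0.00000000e+00  0.00000000e+00  1.00000000e+00]]
[[-0.952 -0.307 -0.001]
 [-0.307  0.952  0.002]
 [ 0.     0.002 -1.   ]]
```

View pics/scene0.png

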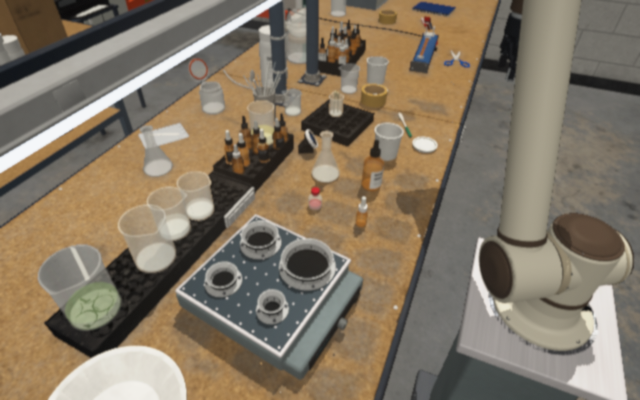

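View pics/top0.png

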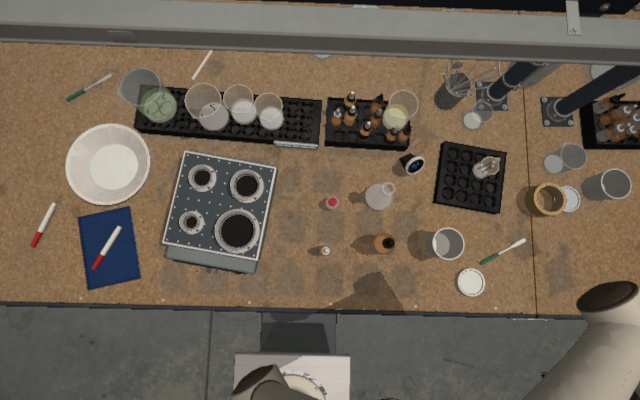

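The scene view shows the loose vessels: flask (325,160), amber bottle (372,165), dropper (361,212) and stopper bottle (315,198). The shaker's four holders are at (308,265), (260,240), (272,305) and (222,280). The top view agrees with the network positions. Next I move to a close view over the vessels and square up the tool.

```bash
cat >> h.py <<'E'
def go(p,yaw=np.pi):
    s=ctrl.state();M=R.from_euler('xyz',s["eef_rot"])
    G=R.from_euler('xyz',[np.pi,0,yaw])
    print("shift",np.round(M.inv().apply(np.array(p)-s["tool_pos"]),4),"turn",np.round((M.inv()*G).as_rotvec(),4))
E
python3 -m inch '[{"dx":-0.01,"dy":0.008,"dz":-0.02},{"dx":-0.04,"dy":0.03,"dz":-0.05,"az":0.1},{"dx":-0.408,"dy":0.325,"dz":-0.078,"az":0.31},{"dx":-0.408,"dy":0.325,"dz":-0.078,"az":0.31},{"dx":-0.408,"dy":0.325,"dz":-0.078,"az":0.31},{"dx":-0.408,"dy":0.325,"dz":-0.078,"az":0.31},{"dx":-0.408,"dy":0.325,"dz":-0.078,"az":0.31},{"dx":-0.408,"dy":0.325,"dz":-0.078,"az":0.31},{"dx":-0.408,"dy":0.325,"dz":-0.078,"az":0.31},{"dx":-0.408,"dy":0.325,"dz":-0.078,"az":0.31},{"dx":-0.408,"dy":0.325,"dz":-0.078,"az":0.31},{"dx":-0.408,"dy":0.325,"dz":-0.078,"az":0.31},{"dx":-0.408,"dy":0.325,"dz":-0.078,"az":0.31},{"dx":-0.408,"dy":0.325,"dz":-0.078,"az":0.31},{"dx":-0.408,"dy":0.325,"dz":-0.078,"az":0.31},{"dx":-0.408,"dy":0.325,"dz":-0.078,"az":0.31},{"dx":-0.408,"dy":0.325,"dz":-0.078,"az":0.31}]' 30
python3 - <<'E'
from h import *
d=cams.camera("wrist");cv2.imwrite("pics/w1.png",d["img"])
print(ctrl.state()["tool_pos"],ctrl.state()["eef_rot"],ctrl.state()["q"])
find("wrist",T[:4])
go([0.575,-0.1,0.1])
E
```

```text
[ 0.19176189 -0.59484319  0.19354187] [-3.14154271e+00  2.89990137e-05 -2.82975661e+00] [-1.00039426e+00  3.84666373e-01  7.93038957e-03 -1.64153147e-05
 -1.19400464e+00 -2.58559994e-01]
wrist amber_bottle [ 0.4595 -0.241   0.0049] 0.96
shift [-0.5166  0.3534  0.0935] turn [-0.     -0.      0.3118]validation failed for argument at $[0]...
```

View pics/w1.png

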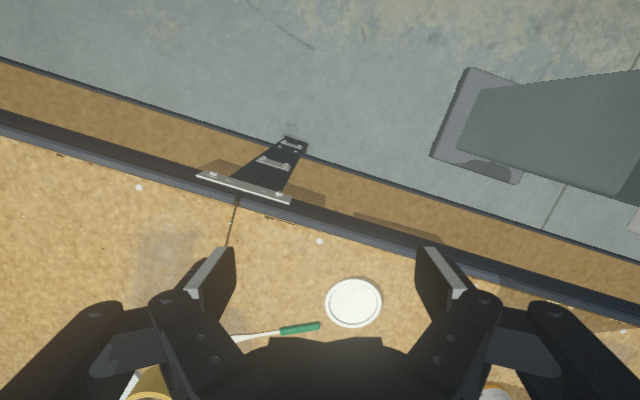

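The move was refused, so every row probably needs all seven keys. The wrist picture therefore shows only the start view: fingers open at (210,270) and (450,270), and the bench edge.

```bash
python3 -m inch '[{"fingers":1,"dx":-0.01,"dy":0.008,"dz":-0.02,"ax":0,"ay":0,"az":0.0}]' 30
```

```text
clock: 1.48
tool_pos: [0.1973, -0.5826, 0.209]
eef_rot: [3.133, -0.001, -2.832]
ft_force: [0.3, -0.6, -0.8]
finger_gap: 0.999
grip_force: 0.0
```

```bash

python3 -m inch '[{"fingers":1,"dx":-0.03,"dy":0.022,"dz":-0.03,"ax":0,"ay":0,"az":0.1},{"fingers":1,"dx":-0.06,"dy":0.05,"dz":-0.058,"ax":0,"ay":0,"az":0.2},{"fingers":1,"dx":-0.09,"dy":0.075,"dz":-0.058,"ax":0,"ay":0,"az":0.31},{"fingers":1,"dx":-0.12,"dy":0.1,"dz":-0.058,"ax":0,"ay":0,"az":0.31},{"fingers":1,"dx":-0.15,"dy":0.12,"dz":-0.058,"ax":0,"ay":0,"az":0.31},{"fingers":1,"dx":-0.18,"dy":0.145,"dz":-0.058,"ax":0,"ay":0,"az":0.31},{"fingers":1,"dx":-0.21,"dy":0.17,"dz":-0.058,"ax":0,"ay":0,"az":0.31},{"fingers":1,"dx":-0.24,"dy":0.195,"dz":-0.058,"ax":0,"ay":0,"az":0.31},{"fingers":1,"dx":-0.27,"dy":0.215,"dz":-0.058,"ax":0,"ay":0,"az":0.31},{"fingers":1,"dx":-0.3,"dy":0.24,"dz":-0.058,"ax":0,"ay":0,"az":0.31},{"fingers":1,"dx":-0.33,"dy":0.265,"dz":-0.058,"ax":0,"ay":0,"az":0.31},{"fingers":1,"dx":-0.36,"dy":0.29,"dz":-0.058,"ax":0,"ay":0,"az":0.31},{"fingers":1,"dx":-0.38,"dy":0.305,"dz":-0.058,"ax":0,"ay":0,"az":0.31},{"fingers":1,"dx":-0.398,"dy":0.317,"dz":-0.058,"ax":0,"ay":0,"az":0.31},{"fingers":1,"dx":-0.398,"dy":0.317,"dz":-0.058,"ax":0,"ay":0,"az":0.31}]'
python3 - <<'E'
from h import *
d=cams.camera("wrist");cv2.imwrite("pics/w2.png",d["img"])
print(ctrl.state()["tool_pos"],ctrl.state()["eef_rot"],ctrl.state()["q"])
find("wrist",T[:4])
go([0.575,-0.1,0.1])
E
```

```text
clock: 2.73
tool_pos: [0.4824, -0.1577, 0.2713]
eef_rot: [3.141, 0.001, -3.136]
ft_force: [-0.6, -0.2, 0.4]
finger_gap: 1.001
grip_force: 0.0
[ 0.48124244 -0.15891114  0.27132212] [ 3.14154076e+00 -2.50807198e-04 -3.13669546e+00] [ 1.81192213e-03  1.32892996e-01 -1.40014614e-01 -5.30850273e-05
 -1.29813968e+00 -1.56769676e+00]
wrist flask [ 6.006e-01 -2.380e-01 -6.000e-04] 0.77
wrist amber_bottle [ 0.4622 -0.2392  0.0025] 0.91
wrist amber_bottle [ 0.574  -0.099  -0.0008] 0.63
wrist dropper_bottle [ 0.4397 -0.0821 -0.0043] 0.93
wrist stopper_bottle [ 5.724e-01 -1.033e-01 -2.000e-04] 0.98
wrist stopper_bottle [ 0.4407 -0.0827 -0.0006] 0.28
shift [-0.0952  0.0609  0.1716] turn [-0.     -0.0001  0.0008]
```

View pics/w2.png

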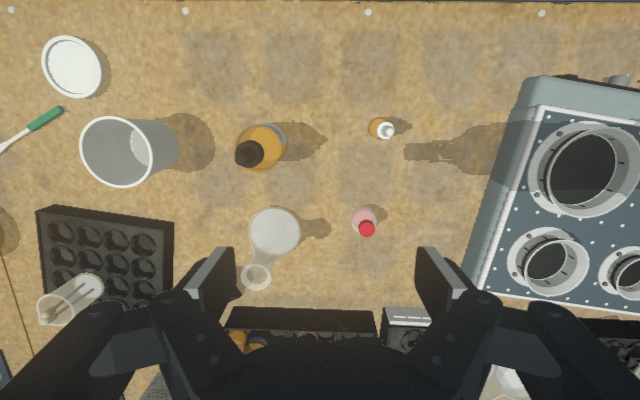

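The wrist view shows stopper (365,222), dropper (380,128), amber (262,148), flask (273,232) and cup (125,150), all matching the networks. Next I go above the stopper bottle.

```bash

python3 -m inch '[{"fingers":1,"dx":-0.03,"dy":0.02,"dz":0.02,"ax":0,"ay":0,"az":0},{"fingers":1,"dx":-0.06,"dy":0.04,"dz":0.04,"ax":0,"ay":0,"az":0},{"fingers":1,"dx":-0.09,"dy":0.058,"dz":0.065,"ax":0,"ay":0,"az":0},{"fingers":1,"dx":-0.093,"dy":0.058,"dz":0.1,"ax":0,"ay":0,"az":0},{"fingers":1,"dx":-0.093,"dy":0.058,"dz":0.135,"ax":0,"ay":0,"az":0},{"fingers":1,"dx":-0.093,"dy":0.058,"dz":0.16,"ax":0,"ay":0,"az":0},{"fingers":1,"dx":-0.093,"dy":0.058,"dz":0.17,"ax":0,"ay":0,"az":0},{"fingers":1,"dx":-0.093,"dy":0.058,"dz":0.17,"ax":0,"ay":0,"az":0}]'
cat >> h.py <<'E'
def tipview(name,pts):
    s=ctrl.state();d=cams.camera("wrist");im=d["img"]
    C=np.eye(4);C[:3,:3]=R.from_euler('xyz',s["eef_rot"]).as_matrix();C[:3,3]=s["tool_pos"]
    V=np.linalg.inv(C@d["T_tool_cam"])
    for p in pts:
        c=V@np.r_[p,1];print(p,(d["cx"]+d["fx"]*c[0]/-c[2],d["cy"]-d["fy"]*c[1]/-c[2]))
    cv2.imwrite(f"pics/{name}.png",im);print(s["tool_pos"],s["eef_rot"])
E
python3 - <<'E'
from h import *
tipview("w3",[])
find("wrist",T[3:4]);find("wrist",T[3:4])
for i in range(1):
    for r in cams.look_for("wrist","stopper_bottle")[:1]:print(r)
E
```

```text
clock: 3.65
tool_pos: [0.5712, -0.1031, 0.099]
eef_rot: [-3.141, -0.006, -3.141]
ft_force: [-0.0, 0.7, -0.1]
finger_gap: 0.999
grip_force: 0.0
[ 0.57122368 -0.10313986  0.09901066] [-3.1412612  -0.00573328 -3.14128393]
wrist stopper_bottle [ 0.5729 -0.1015 -0.0033] 0.9
wrist stopper_bottle [ 0.5729 -0.1015 -0.0033] 0.9
{'position': [0.5637, -0.101, 0.0338], 'confidence': 0.65}
```

```bash

python3 -m inch '[{"fingers":1,"dx":-0.001,"dy":0.001,"dz":0.025,"ax":0,"ay":0,"az":0},{"fingers":1,"dx":-0.001,"dy":0.001,"dz":0.05,"ax":0,"ay":0,"az":0},{"fingers":1,"dx":-0.001,"dy":0.001,"dz":0.07,"ax":0,"ay":0,"az":0},{"fingers":1,"dx":-0.001,"dy":0.001,"dz":0.082,"ax":0,"ay":0,"az":0},{"fingers":1,"dx":-0.001,"dy":0.001,"dz":0.082,"ax":0,"ay":0,"az":0},{"fingers":0.6,"dx":-0.001,"dy":0.001,"dz":0.082,"ax":0,"ay":0,"az":0},{"fingers":0.3,"dx":-0.001,"dy":0.001,"dz":0.082,"ax":0,"ay":0,"az":0},{"fingers":0.2,"dx":-0.001,"dy":0.001,"dz":0.082,"ax":0,"ay":0,"az":0},{"fingers":0.2,"dx":-0.001,"dy":0.001,"dz":0.082,"ax":0,"ay":0,"az":0},{"fingers":0.2,"dx":-0.001,"dy":0.001,"dz":0.082,"ax":0,"ay":0,"az":0},{"fingers":0.2,"dx":-0.001,"dy":0.001,"dz":0.082,"ax":0,"ay":0,"az":0},{"fingers":0.2,"dx":-0.001,"dy":0.001,"dz":0.082,"ax":0,"ay":0,"az":0}]' 30
```

```text
clock: 4.85
tool_pos: [0.5744, -0.1012, 0.0198]
eef_rot: [3.142, 0.0, -3.14]
ft_force: [-0.1, -0.4, -0.2]
finger_gap: 0.198
grip_force: 0.0
```

```bash
python3 - <<'E'
from h import *
tipview("w4",[[0.573,-0.1015,0.0]])
find("scene",["stopper_bottle"]);cams.camera("scene");find("scene",["stopper_bottle"]);find("wrist",["stopper_bottle"])
E
```

```text
[0.573, -0.1015, 0.0] (np.float64(325.21871468190227), np.float64(212.62099488220312))
[ 0.5743766  -0.10117155  0.01980022] [ 3.14155080e+00  4.57721013e-04 -3.13976850e+00]
scene stopper_bottle [ 0.573  -0.1022 -0.0022] 0.61
wrist stopper_bottle [ 5.725e-01 -1.007e-01 -1.000e-04] 0.59
```

View pics/w4.png

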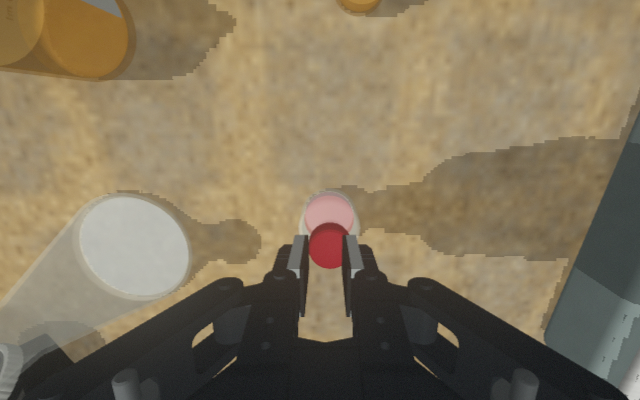

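The picture shows the bottle between the fingers, with its foot at (328,213) and stopper at (330,245), but the pads at (303,265) and (350,265) report no force. I'll check the geometry.

```bash
python3 - <<'E'
from h import *
d=cams.camera("wrist");print(d["fx"],d["cx"],d["cy"],ctrl.state()["finger_gap"],ctrl.state()["grip_force"],[k for k in d])
cv2.imwrite("pics/w4c.png",cv2.resize(d["img"][170:320,230:430],None,fx=4,fy=4,interpolation=cv2.INTER_CUBIC))
tipview("w4b",[[0.5744,-0.1012,0.0198],[.5744,-.1012+.0085,.0388],[.5744,-.1012-.0085,.0388],[.573,-.1015,.058],[.573,-.1015+.019,.04],[.573,-.1015-.019,.04]])
E
```

```text
302.76688322022756 324.91595520733546 196.6295199315487 0.1975565040779253 0.0 ['img', 'fx', 'fy', 'cx', 'cy', 'T_tool_cam']
[0.5744, -0.1012, 0.0198] (np.float64(325.69908318688096), np.float64(225.30134335205025))
[0.5744, -0.0927, 0.0388] (np.float64(340.47390744504935), np.float64(237.4592430875009))
[0.5744, -0.10969999999999999, 0.0388] (np.float64(311.0463667771231), np.float64(237.39827211410062))
[0.573, -0.1015, 0.058] (np.float64(325.26186812206345), np.float64(250.08730527688462))
[0.573, -0.0825, 0.04] (np.float64(358.4294459638188), np.float64(236.09253526535986))
[0.573, -0.12050000000000001, 0.04] (np.float64(292.0653061812767), np.float64(235.95505337244893))
[ 0.57424358 -0.10117364  0.01942607] [-3.14158127e+00 -1.66843087e-04 -3.13975633e+00]
```

View pics/w4c.png

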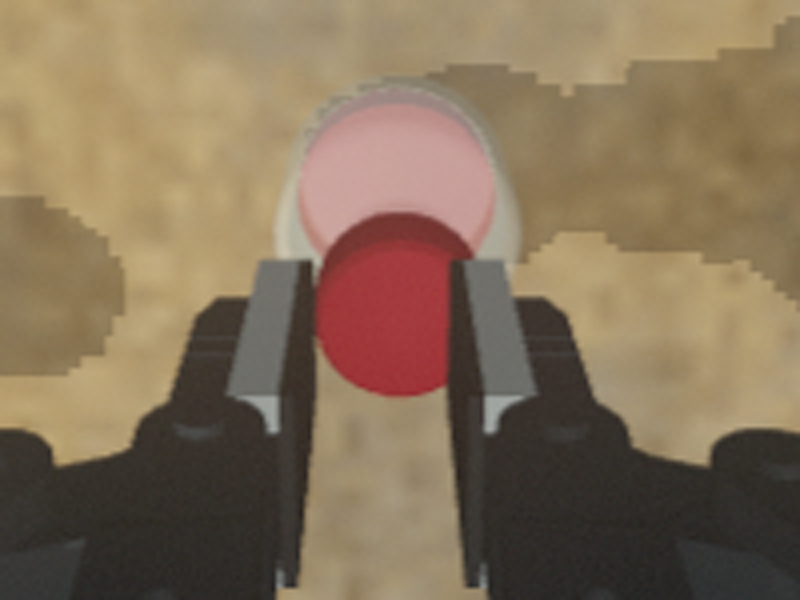

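The pads look about 40 mm higher than the reported TCP implies, level with the red stopper. I'll check that independently with the scene camera.

```bash
python3 - <<'E'
from h import *
d=cams.camera("scene");V=d["view"]
def px(p):
    c=V@np.r_[p,1];return np.array([d["cx"]+d["fx"]*c[0]/-c[2],d["cy"]-d["fy"]*c[1]/-c[2]])
im=cv2.resize(d["img"],None,fx=5,fy=5,interpolation=cv2.INTER_CUBIC)
t=ctrl.state()["tool_pos"]
for z,col in ((0,(255,0,0)),(.0195,(0,255,0)),(.0395,(0,255,255)),(.0695,(255,0,255)),(0.0925,(255,255,255))):
    p=px([t[0],t[1]+.02,z]); q=px([t[0],t[1]-.02,z]); cv2.line(im,tuple((p*5).astype(int)),tuple((q*5).astype(int)),col,1)
c=(px([t[0],t[1],.06])*5).astype(int)
cv2.imwrite("pics/s2.png",im[c[1]-300:c[1]+250,c[0]-350:c[0]+350])
E
```

```text
(no output)
```

View pics/s2.png

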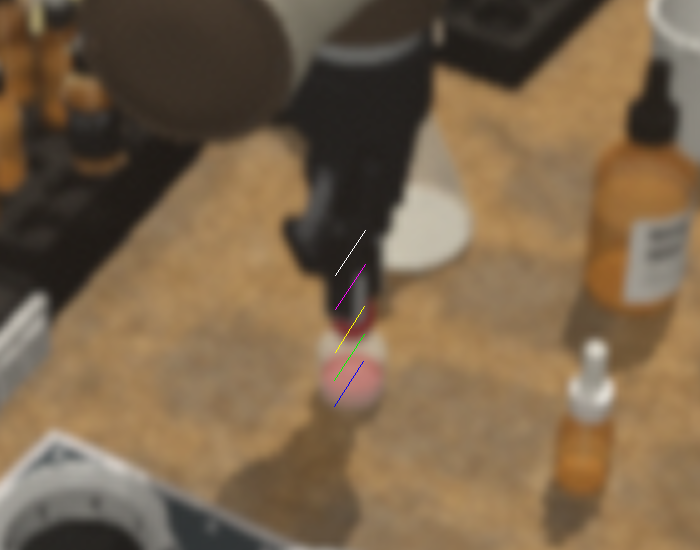

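The scene crop confirms it. The fingertips end at about z = 0.05, beside the red stopper and between the yellow and magenta marks, so the real tips are about 35 mm behind the reported TCP. I'll open, descend further in slow steps and watch the force.

```bash

python3 -m inch '[{"fingers":0.6,"dx":0,"dy":0,"dz":0,"ax":0,"ay":0,"az":0},{"fingers":0.8,"dx":0,"dy":0,"dz":0,"ax":0,"ay":0,"az":0},{"fingers":0.8,"dx":0,"dy":0,"dz":0,"ax":0,"ay":0,"az":0},{"fingers":0.8,"dx":0,"dy":0,"dz":0.01,"ax":0,"ay":0,"az":0},{"fingers":0.8,"dx":0,"dy":0,"dz":0.02,"ax":0,"ay":0,"az":0},{"fingers":0.8,"dx":0,"dy":0,"dz":0.03,"ax":0,"ay":0,"az":0},{"fingers":0.8,"dx":0,"dy":0,"dz":0.033,"ax":0,"ay":0,"az":0},{"fingers":0.8,"dx":0,"dy":0,"dz":0.033,"ax":0,"ay":0,"az":0}]' 30
python3 - <<'E'
from h import *
tipview("w5",[]);print(ctrl.state()["ft_force"])
E
```

```text
clock: 5.92
tool_pos: [0.5729, -0.1013, -0.0154]
eef_rot: [-3.141, -0.004, -3.14]
ft_force: [0.3, -0.1, -0.6]
finger_gap: 0.8
grip_force: 0.0
[ 0.57288788 -0.10126192 -0.015444  ] [-3.14138294 -0.00377978 -3.14001964]
[ 0.54071277 -0.84096839  0.93764618]
```

View pics/w5.png

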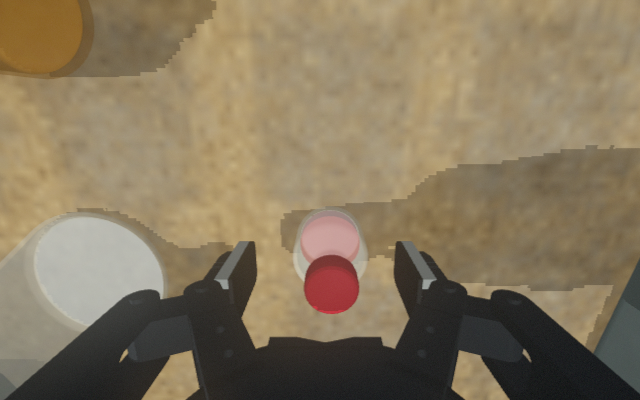

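The picture shows the pads at (245,265) and (405,265) straddling the bottle at (330,250), with no bench contact. I'll lower a little more and grip.

```bash

python3 -m inch '[{"fingers":0.8,"dx":0,"dy":0,"dz":0.003,"ax":0,"ay":0,"az":0},{"fingers":0.8,"dx":0,"dy":0,"dz":0.005,"ax":0,"ay":0,"az":0},{"fingers":0.6,"dx":0,"dy":0,"dz":0.005,"ax":0,"ay":0,"az":0},{"fingers":0.3,"dx":0,"dy":0,"dz":0.005,"ax":0,"ay":0,"az":0},{"fingers":0.3,"dx":0,"dy":0,"dz":0.005,"ax":0,"ay":0,"az":0},{"fingers":0.3,"dx":0,"dy":0,"dz":0.005,"ax":0,"ay":0,"az":0},{"fingers":0.3,"dx":0,"dy":0,"dz":0.005,"ax":0,"ay":0,"az":0},{"fingers":0.3,"dx":0,"dy":0,"dz":0.005,"ax":0,"ay":0,"az":0}]' 30
python3 - <<'E'
from h import *
tipview("w6",[]);print(ctrl.state()["ft_force"],ctrl.state()["grip_force"])
find("wrist",["stopper_bottle"])
go([0.6235,0.2615,0.2])
E
```

```text
clock: 6.63
tool_pos: [0.5746, -0.1012, -0.0181]
eef_rot: [-3.142, 0.001, -3.14]
ft_force: [0.1, -0.2, 1.6]
finger_gap: 0.435
grip_force: 30.2
[ 0.57462514 -0.1011752  -0.01808355] [-3.14158478e+00  8.75681253e-04 -3.13972016e+00]
[-0.11664856  0.10680512  2.85588608] 30.18024981021881
wrist stopper_bottle [ 0.5756 -0.1047 -0.0017] 0.65
shift [-0.0497  0.3625 -0.218 ] turn [-0.      0.0009  0.002 ]
```

View pics/w6.png

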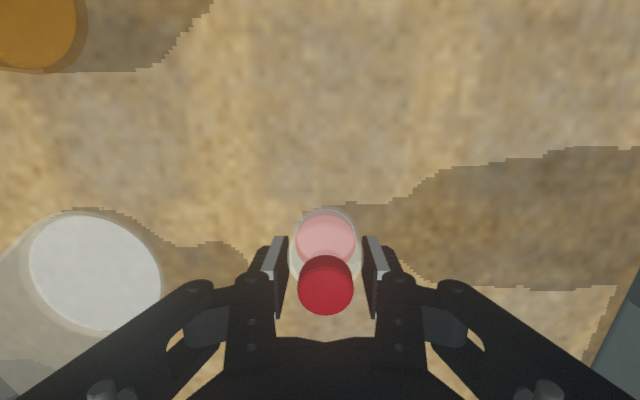

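The stopper bottle is held: 30 N, gap 37 mm, with the bottle at (325,255) centred between the pads. Now I lift and carry it over its holder.

```bash

python3 -m inch '[{"fingers":0.3,"dx":0,"dy":0,"dz":-0.01,"ax":0,"ay":0,"az":0},{"fingers":0.3,"dx":0,"dy":0,"dz":-0.03,"ax":0,"ay":0,"az":0},{"fingers":0.3,"dx":0,"dy":0.005,"dz":-0.06,"ax":0,"ay":0,"az":0},{"fingers":0.3,"dx":0,"dy":0.02,"dz":-0.09,"ax":0,"ay":0,"az":0},{"fingers":0.3,"dx":-0.005,"dy":0.045,"dz":-0.115,"ax":0,"ay":0,"az":0},{"fingers":0.3,"dx":-0.01,"dy":0.075,"dz":-0.135,"ax":0,"ay":0,"az":0},{"fingers":0.3,"dx":-0.015,"dy":0.11,"dz":-0.145,"ax":0,"ay":0,"az":0},{"fingers":0.3,"dx":-0.02,"dy":0.145,"dz":-0.15,"ax":0,"ay":0,"az":0},{"fingers":0.3,"dx":-0.025,"dy":0.18,"dz":-0.15,"ax":0,"ay":0,"az":0},{"fingers":0.3,"dx":-0.03,"dy":0.215,"dz":-0.15,"ax":0,"ay":0,"az":0},{"fingers":0.3,"dx":-0.035,"dy":0.25,"dz":-0.15,"ax":0,"ay":0,"az":0},{"fingers":0.3,"dx":-0.04,"dy":0.285,"dz":-0.15,"ax":0,"ay":0,"az":0},{"fingers":0.3,"dx":-0.045,"dy":0.315,"dz":-0.15,"ax":0,"ay":0,"az":0},{"fingers":0.3,"dx":-0.049,"dy":0.34,"dz":-0.15,"ax":0,"ay":0,"az":0},{"fingers":0.3,"dx":-0.049,"dy":0.357,"dz":-0.15,"ax":0,"ay":0,"az":0},{"fingers":0.3,"dx":-0.049,"dy":0.3625,"dz":-0.15,"ax":0,"ay":0,"az":0},{"fingers":0.3,"dx":-0.049,"dy":0.3625,"dz":-0.15,"ax":0,"ay":0,"az":0},{"fingers":0.3,"dx":-0.049,"dy":0.3625,"dz":-0.15,"ax":0,"ay":0,"az":0}]' 30
python3 - <<'E'
from h import *
tipview("w7",[[.6235,.2615,.099]])
for n in ["stopper_bottle"]+T[4:8]: find("wrist",[n],1)
E
```

```text
clock: 8.23
tool_pos: [0.6221, 0.2605, 0.1314]
eef_rot: [-3.141, -0.001, -3.14]
ft_force: [-0.5, -0.4, 0.2]
finger_gap: 0.432
grip_force: 30.2
[0.6235, 0.2615, 0.099] (np.float64(327.08005253057945), np.float64(210.58715653921354))
[0.6221257  0.26045638 0.13144369] [-3.14098286e+00 -9.63067549e-04 -3.14024144e+00]
wrist stopper_bottle [0.62   0.2611 0.1473] 0.97
wrist holder_flask [0.4814 0.1561 0.0753] 0.63
wrist holder_amber [0.6082 0.1415 0.071 ] 0.96
wrist holder_dropper [0.4981 0.2778 0.0747] 0.59
wrist holder_stopper [0.6262 0.2592 0.073 ] 0.8
```

View pics/w7.png

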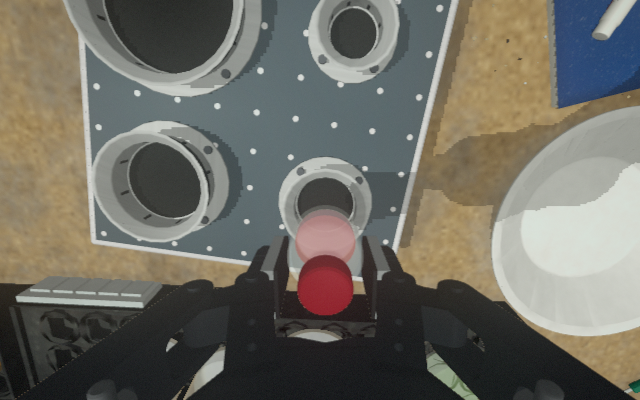

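The picture shows the held bottle's foot at (325,240) and its holder's mouth at (326,200), where it is predicted. Four estimates agree within 3 mm, well inside the flare. I'll lower it.

```bash

python3 -m inch '[{"fingers":0.3,"dx":-0.002,"dy":0,"dz":0.01,"ax":0,"ay":0,"az":0},{"fingers":0.3,"dx":-0.002,"dy":0,"dz":0.025,"ax":0,"ay":0,"az":0},{"fingers":0.3,"dx":-0.002,"dy":0,"dz":0.037,"ax":0,"ay":0,"az":0},{"fingers":0.3,"dx":-0.002,"dy":0,"dz":0.045,"ax":0,"ay":0,"az":0},{"fingers":0.3,"dx":-0.002,"dy":0,"dz":0.051,"ax":0,"ay":0,"az":0},{"fingers":0.3,"dx":-0.002,"dy":0,"dz":0.057,"ax":0,"ay":0,"az":0},{"fingers":0.3,"dx":-0.002,"dy":0,"dz":0.062,"ax":0,"ay":0,"az":0},{"fingers":0.3,"dx":-0.002,"dy":0,"dz":0.066,"ax":0,"ay":0,"az":0},{"fingers":0.3,"dx":-0.002,"dy":0,"dz":0.0685,"ax":0,"ay":0,"az":0},{"fingers":0.3,"dx":-0.002,"dy":0,"dz":0.0685,"ax":0,"ay":0,"az":0}]' 30
```

```text
clock: 9.37
tool_pos: [0.6248, 0.2616, 0.0633]
eef_rot: [3.141, 0.001, -3.14]
ft_force: [-0.2, 0.7, 0.0]
finger_gap: 0.436
grip_force: 30.3
```

```bash

python3 -m inch '[{"fingers":0.3,"dx":0,"dy":0,"dz":0.001,"ax":0,"ay":0,"az":0},{"fingers":0.3,"dx":0,"dy":0,"dz":0.0015,"ax":0,"ay":0,"az":0},{"fingers":0.3,"dx":0,"dy":0,"dz":0.0015,"ax":0,"ay":0,"az":0}]' 30
python3 -m inch '[{"fingers":0.48,"dx":0,"dy":0,"dz":0.0015,"ax":0,"ay":0,"az":0},{"fingers":0.55,"dx":0,"dy":0,"dz":0.0015,"ax":0,"ay":0,"az":0},{"fingers":0.65,"dx":0,"dy":0,"dz":0.0015,"ax":0,"ay":0,"az":0},{"fingers":0.75,"dx":0,"dy":0,"dz":0.0015,"ax":0,"ay":0,"az":0},{"fingers":0.75,"dx":0,"dy":0,"dz":0.0,"ax":0,"ay":0,"az":0},{"fingers":0.75,"dx":0,"dy":0,"dz":-0.02,"ax":0,"ay":0,"az":0},{"fingers":0.75,"dx":0,"dy":0,"dz":-0.05,"ax":0,"ay":0,"az":0},{"fingers":0.75,"dx":0,"dy":0,"dz":-0.085,"ax":0,"ay":0,"az":0},{"fingers":0.75,"dx":0,"dy":0,"dz":-0.11,"ax":0,"ay":0,"az":0},{"fingers":0.75,"dx":0,"dy":0,"dz":-0.12,"ax":0,"ay":0,"az":0},{"fingers":0.75,"dx":0,"dy":0,"dz":-0.12,"ax":0,"ay":0,"az":0}]'
python3 - <<'E'
from h import *
tipview("w8",[])
for n in ["stopper_bottle"]+T[4:8]: find("wrist",[n],1)
go([0.440,-0.083,0.12])
E
```

```text
clock: 9.62
tool_pos: [0.6251, 0.2617, 0.0629]
eef_rot: [3.141, 0.002, -3.139]
ft_force: [-2.6, -0.0, 5.9]
finger_gap: 0.434
grip_force: 30.7
clock: 10.53
tool_pos: [0.6262, 0.2623, 0.1852]
eef_rot: [3.138, 0.006, -3.14]
ft_force: [-0.5, -0.2, -0.8]
finger_gap: 0.752
grip_force: 0.0
[0.62616518 0.2622557  0.18519046] [ 3.13801392  0.00592016 -3.13963748]
wrist stopper_bottle [0.6251 0.257  0.0788] 0.69
wrist holder_flask [0.481  0.1558 0.0741] 0.78
wrist holder_amber [0.6131 0.1402 0.0739] 0.56
wrist holder_dropper [0.5021 0.2811 0.0706] 0.79
wrist holder_stopper [0.6238 0.2603 0.0755] 0.18
shift [ 0.1841 -0.3435  0.0605] turn [-0.0021 -0.0035  0.0017]
```

```bash

python3 -m inch '[{"fingers":0.8,"dx":0.008,"dy":-0.015,"dz":0,"ax":0,"ay":0,"az":0},{"fingers":0.8,"dx":0.022,"dy":-0.042,"dz":0,"ax":0,"ay":0,"az":0},{"fingers":0.8,"dx":0.039,"dy":-0.073,"dz":0,"ax":0,"ay":0,"az":0},{"fingers":0.8,"dx":0.056,"dy":-0.105,"dz":0,"ax":0,"ay":0,"az":0},{"fingers":0.8,"dx":0.073,"dy":-0.137,"dz":0,"ax":0,"ay":0,"az":0},{"fingers":0.8,"dx":0.09,"dy":-0.169,"dz":0,"ax":0,"ay":0,"az":0},{"fingers":0.8,"dx":0.107,"dy":-0.201,"dz":0,"ax":0,"ay":0,"az":0},{"fingers":0.8,"dx":0.124,"dy":-0.233,"dz":0.01,"ax":0,"ay":0,"az":0},{"fingers":0.8,"dx":0.141,"dy":-0.265,"dz":0.02,"ax":0,"ay":0,"az":0},{"fingers":0.8,"dx":0.158,"dy":-0.297,"dz":0.035,"ax":0,"ay":0,"az":0},{"fingers":0.8,"dx":0.173,"dy":-0.325,"dz":0.05,"ax":0,"ay":0,"az":0},{"fingers":0.8,"dx":0.182,"dy":-0.34,"dz":0.06,"ax":0,"ay":0,"az":0},{"fingers":0.8,"dx":0.184,"dy":-0.3435,"dz":0.06,"ax":0,"ay":0,"az":0},{"fingers":0.8,"dx":0.184,"dy":-0.3435,"dz":0.06,"ax":0,"ay":0,"az":0}]'
python3 - <<'E'
from h import *
tipview("w9",[])
find("wrist",["dropper_bottle"])
go([0.440,-0.083,-0.010])
E
```

```text
clock: 12.0
tool_pos: [0.4402, -0.0834, 0.1208]
eef_rot: [-3.141, -0.002, 3.142]
ft_force: [1.0, 0.4, 0.6]
finger_gap: 0.798
grip_force: 0.0
[ 0.44017802 -0.08336354  0.12082167] [-3.14106243e+00 -2.16676275e-03  3.14156772e+00]
wrist dropper_bottle [ 0.4419 -0.0801 -0.0019] 0.82
shift [ 0.0025 -0.0009  0.1319] turn [-0.0002  0.0013  0.0023]
```

```bash

python3 -m inch '[{"fingers":0.8,"dx":0,"dy":0.001,"dz":0.015,"ax":0,"ay":0,"az":0},{"fingers":0.8,"dx":0,"dy":0.001,"dz":0.04,"ax":0,"ay":0,"az":0},{"fingers":0.8,"dx":0,"dy":0.001,"dz":0.07,"ax":0,"ay":0,"az":0},{"fingers":0.8,"dx":0,"dy":0.001,"dz":0.1,"ax":0,"ay":0,"az":0},{"fingers":0.8,"dx":0,"dy":0.001,"dz":0.12,"ax":0,"ay":0,"az":0},{"fingers":0.8,"dx":0,"dy":0.001,"dz":0.131,"ax":0,"ay":0,"az":0},{"fingers":0.8,"dx":0,"dy":0.001,"dz":0.131,"ax":0,"ay":0,"az":0},{"fingers":0.6,"dx":0,"dy":0.001,"dz":0.131,"ax":0,"ay":0,"az":0},{"fingers":0.4,"dx":0,"dy":0.001,"dz":0.131,"ax":0,"ay":0,"az":0},{"fingers":0.2,"dx":0,"dy":0.001,"dz":0.131,"ax":0,"ay":0,"az":0},{"fingers":0.2,"dx":0,"dy":0.001,"dz":0.131,"ax":0,"ay":0,"az":0},{"fingers":0.2,"dx":0,"dy":0.001,"dz":0.131,"ax":0,"ay":0,"az":0},{"fingers":0.2,"dx":0,"dy":0.001,"dz":0.131,"ax":0,"ay":0,"az":0}]' 30
python3 - <<'E'
from h import *
tipview("w10",[])
find("wrist",["dropper_bottle"])
go([0.503,0.280,0.14])
E
```

```text
clock: 13.18
tool_pos: [0.4427, -0.081, -0.0083]
eef_rot: [3.141, 0.004, -3.139]
ft_force: [-0.4, 2.7, 6.0]
finger_gap: 0.341
grip_force: 30.2
[ 0.44271543 -0.08103567 -0.0083135 ] [ 3.1410223   0.00352941 -3.13939547]
wrist dropper_bottle [ 4.375e-01 -8.080e-02  2.000e-04] 0.98
wrist dropper_bottle [ 0.4606 -0.2394  0.0039] 0.43
shift [-0.0616  0.361  -0.1479] turn [0.0005 0.0034 0.0022]
```

View pics/w10.png

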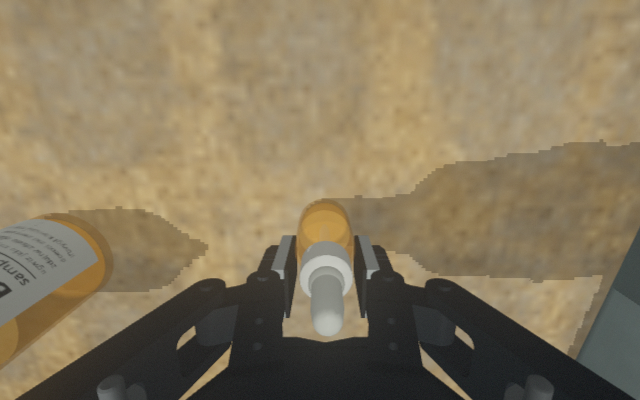

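The dropper bottle is held between the pads, with its foot at (325,215), cap at (327,275) and gap 29 mm. Now I carry it to its holder.

```bash

python3 -m inch '[{"fingers":0.2,"dx":0,"dy":0,"dz":-0.01,"ax":0,"ay":0,"az":0},{"fingers":0.2,"dx":0,"dy":0,"dz":-0.03,"ax":0,"ay":0,"az":0},{"fingers":0.2,"dx":0,"dy":0.005,"dz":-0.06,"ax":0,"ay":0,"az":0},{"fingers":0.2,"dx":0,"dy":0.02,"dz":-0.09,"ax":0,"ay":0,"az":0},{"fingers":0.2,"dx":-0.005,"dy":0.045,"dz":-0.115,"ax":0,"ay":0,"az":0},{"fingers":0.2,"dx":-0.01,"dy":0.075,"dz":-0.135,"ax":0,"ay":0,"az":0},{"fingers":0.2,"dx":-0.015,"dy":0.11,"dz":-0.145,"ax":0,"ay":0,"az":0},{"fingers":0.2,"dx":-0.02,"dy":0.145,"dz":-0.15,"ax":0,"ay":0,"az":0},{"fingers":0.2,"dx":-0.025,"dy":0.18,"dz":-0.15,"ax":0,"ay":0,"az":0},{"fingers":0.2,"dx":-0.03,"dy":0.215,"dz":-0.15,"ax":0,"ay":0,"az":0},{"fingers":0.2,"dx":-0.037,"dy":0.25,"dz":-0.15,"ax":0,"ay":0,"az":0},{"fingers":0.2,"dx":-0.044,"dy":0.285,"dz":-0.15,"ax":0,"ay":0,"az":0},{"fingers":0.2,"dx":-0.05,"dy":0.315,"dz":-0.15,"ax":0,"ay":0,"az":0},{"fingers":0.2,"dx":-0.056,"dy":0.34,"dz":-0.15,"ax":0,"ay":0,"az":0},{"fingers":0.2,"dx":-0.06,"dy":0.357,"dz":-0.14,"ax":0,"ay":0,"az":0},{"fingers":0.2,"dx":-0.06,"dy":0.361,"dz":-0.13,"ax":0,"ay":0,"az":0},{"fingers":0.2,"dx":-0.06,"dy":0.361,"dz":-0.13,"ax":0,"ay":0,"az":0},{"fingers":0.2,"dx":-0.06,"dy":0.361,"dz":-0.13,"ax":0,"ay":0,"az":0}]' 30
python3 - <<'E'
from h import *
tipview("w11",[])
for n in ["dropper_bottle","stopper_bottle"]+T[4:8]: find("wrist",[n],1)
E
```

```text
clock: 14.78
tool_pos: [0.4995, 0.2784, 0.1193]
eef_rot: [-3.139, -0.003, -3.14]
ft_force: [0.1, -0.4, -0.0]
finger_gap: 0.34
grip_force: 29.9
[0.49947478 0.27842282 0.11933908] [-3.13916980e+00 -2.75945114e-03 -3.14002777e+00]
wrist dropper_bottle [0.4972 0.2807 0.1275] 0.91
wrist stopper_bottle [0.6267 0.2611 0.079 ] 0.62
wrist holder_flask [0.4864 0.1544 0.0774] 0.7
wrist holder_amber [0.6121 0.1405 0.0729] 0.79
wrist holder_dropper [0.5012 0.2777 0.0742] 0.56
wrist holder_stopper [0.6278 0.2592 0.0731] 0.61
```

```bash

python3 -m inch '[{"fingers":0.2,"dx":-0.003,"dy":0,"dz":0.006,"ax":0,"ay":0,"az":0},{"fingers":0.2,"dx":-0.003,"dy":0,"dz":0.014,"ax":0,"ay":0,"az":0},{"fingers":0.2,"dx":-0.003,"dy":0,"dz":0.021,"ax":0,"ay":0,"az":0},{"fingers":0.2,"dx":-0.003,"dy":0,"dz":0.027,"ax":0,"ay":0,"az":0},{"fingers":0.2,"dx":-0.003,"dy":0,"dz":0.031,"ax":0,"ay":0,"az":0},{"fingers":0.2,"dx":-0.003,"dy":0,"dz":0.035,"ax":0,"ay":0,"az":0},{"fingers":0.2,"dx":-0.003,"dy":0,"dz":0.039,"ax":0,"ay":0,"az":0},{"fingers":0.2,"dx":-0.003,"dy":0,"dz":0.043,"ax":0,"ay":0,"az":0},{"fingers":0.2,"dx":-0.003,"dy":0,"dz":0.046,"ax":0,"ay":0,"az":0},{"fingers":0.2,"dx":-0.003,"dy":0,"dz":0.048,"ax":0,"ay":0,"az":0},{"fingers":0.2,"dx":-0.003,"dy":0,"dz":0.048,"ax":0,"ay":0,"az":0}]' 30
```

```text
clock: 16.05
tool_pos: [0.5077, 0.2808, 0.0745]
eef_rot: [3.139, 0.008, -3.138]
ft_force: [8.3, -2.8, 2.7]
finger_gap: 0.338
grip_force: 30.7
```

Contact with the holder wall pushes the tool 3 mm toward +x. I'll yield that way, then finish lowering.

```bash

python3 -m inch '[{"fingers":0.2,"dx":-0.002,"dy":-0.0005,"dz":0,"ax":0,"ay":0,"az":0},{"fingers":0.2,"dx":-0.004,"dy":-0.001,"dz":0,"ax":0,"ay":0,"az":0},{"fingers":0.2,"dx":-0.004,"dy":-0.001,"dz":0.001,"ax":0,"ay":0,"az":0},{"fingers":0.2,"dx":-0.004,"dy":-0.001,"dz":0.002,"ax":0,"ay":0,"az":0},{"fingers":0.2,"dx":-0.004,"dy":-0.001,"dz":0.002,"ax":0,"ay":0,"az":0}]' 30
```

```text
clock: 16.47
tool_pos: [0.5082, 0.279, 0.0718]
eef_rot: [3.141, 0.002, -3.139]
ft_force: [0.7, -1.0, 7.2]
finger_gap: 0.342
grip_force: 31.1
```

It is on the floor (7 N up, lateral force gone). Release and retreat.

```bash

python3 -m inch '[{"fingers":0.38,"dx":0,"dy":0,"dz":0,"ax":0,"ay":0,"az":0},{"fingers":0.45,"dx":0,"dy":0,"dz":0,"ax":0,"ay":0,"az":0},{"fingers":0.55,"dx":0,"dy":0,"dz":0,"ax":0,"ay":0,"az":0},{"fingers":0.7,"dx":0,"dy":0,"dz":0,"ax":0,"ay":0,"az":0},{"fingers":0.7,"dx":0,"dy":0,"dz":0.0,"ax":0,"ay":0,"az":0},{"fingers":0.7,"dx":0,"dy":0,"dz":-0.02,"ax":0,"ay":0,"az":0},{"fingers":0.7,"dx":0,"dy":0,"dz":-0.05,"ax":0,"ay":0,"az":0},{"fingers":0.7,"dx":0,"dy":0,"dz":-0.085,"ax":0,"ay":0,"az":0},{"fingers":0.7,"dx":0,"dy":0,"dz":-0.115,"ax":0,"ay":0,"az":0},{"fingers":0.7,"dx":0,"dy":0,"dz":-0.13,"ax":0,"ay":0,"az":0},{"fingers":0.7,"dx":0,"dy":0,"dz":-0.13,"ax":0,"ay":0,"az":0}]'
python3 - <<'E'
from h import *
tipview("w12",[])
for n in ["dropper_bottle","stopper_bottle"]+T[4:8]: find("wrist",[n],1)
go([0.459,-0.240,0.20])
E
```

```text
clock: 17.38
tool_pos: [0.5096, 0.2801, 0.2053]
eef_rot: [3.136, 0.007, -3.139]
ft_force: [1.1, 0.4, -0.2]
finger_gap: 0.699
grip_force: 0.0
[0.50957618 0.28011744 0.20525951] [ 3.13628402  0.00716141 -3.13923318]
wrist dropper_bottle [0.5029 0.2798 0.0771] 0.7
wrist stopper_bottle [0.6235 0.2601 0.0799] 0.67
wrist holder_flask [0.4824 0.1524 0.0732] 0.95
wrist holder_amber [0.6104 0.1404 0.0706] 0.98
wrist holder_dropper [0.5    0.2797 0.0699] 0.61
wrist holder_stopper [0.6265 0.2586 0.0712] 0.82
shift [ 4.890e-02 -5.182e-01  1.000e-04] turn [-0.0019 -0.0022  0.0018]
```

View pics/w12.png

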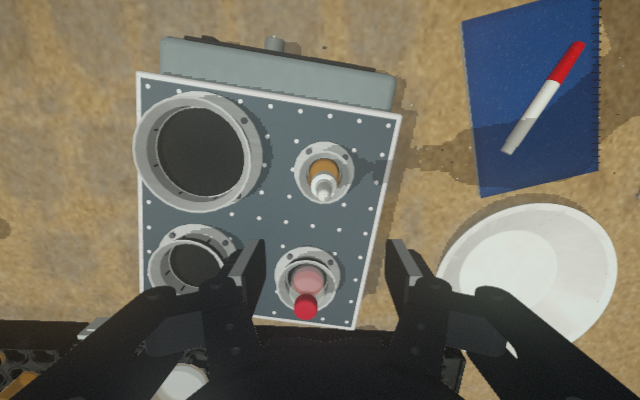

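Both small bottles stand in their holders, dropper at (325,175) and stopper at (307,285). Now the amber bottle.

```bash

python3 -m inch '[{"fingers":1,"dx":0.002,"dy":-0.015,"dz":0,"ax":0,"ay":0,"az":0},{"fingers":1,"dx":0.004,"dy":-0.045,"dz":0,"ax":0,"ay":0,"az":0},{"fingers":1,"dx":0.008,"dy":-0.083,"dz":0,"ax":0,"ay":0,"az":0},{"fingers":1,"dx":0.011,"dy":-0.121,"dz":0,"ax":0,"ay":0,"az":0},{"fingers":1,"dx":0.015,"dy":-0.159,"dz":0,"ax":0,"ay":0,"az":0},{"fingers":1,"dx":0.019,"dy":-0.197,"dz":0,"ax":0,"ay":0,"az":0},{"fingers":1,"dx":0.022,"dy":-0.235,"dz":0,"ax":0,"ay":0,"az":0},{"fingers":1,"dx":0.026,"dy":-0.273,"dz":0,"ax":0,"ay":0,"az":0},{"fingers":1,"dx":0.029,"dy":-0.311,"dz":0,"ax":0,"ay":0,"az":0},{"fingers":1,"dx":0.033,"dy":-0.349,"dz":0,"ax":0,"ay":0,"az":0},{"fingers":1,"dx":0.037,"dy":-0.387,"dz":0,"ax":0,"ay":0,"az":0},{"fingers":1,"dx":0.04,"dy":-0.425,"dz":0,"ax":0,"ay":0,"az":0},{"fingers":1,"dx":0.044,"dy":-0.463,"dz":0,"ax":0,"ay":0,"az":0},{"fingers":1,"dx":0.048,"dy":-0.495,"dz":0,"ax":0,"ay":0,"az":0},{"fingers":1,"dx":0.049,"dy":-0.513,"dz":0,"ax":0,"ay":0,"az":0},{"fingers":1,"dx":0.049,"dy":-0.518,"dz":0,"ax":0,"ay":0,"az":0},{"fingers":1,"dx":0.049,"dy":-0.518,"dz":0,"ax":0,"ay":0,"az":0},{"fingers":1,"dx":0.049,"dy":-0.518,"dz":0,"ax":0,"ay":0,"az":0}]'
python3 - <<'E'
from h import *
tipview("w13",[])
find("wrist",["amber_bottle"])
go([0.459,-0.240,0.06])
E
```

```text
clock: 19.23
tool_pos: [0.459, -0.2392, 0.2001]
eef_rot: [3.141, -0.001, -3.14]
ft_force: [-0.6, 1.0, -0.1]
finger_gap: 1.002
grip_force: 0.0
[ 0.45901793 -0.23915982  0.200099  ] [ 3.14113646e+00 -8.45494580e-04 -3.14035637e+00]
wrist amber_bottle [ 0.4623 -0.2405  0.0024] 0.72
shift [ 0.0004 -0.0016  0.1404] turn [ 0.0002 -0.0003  0.003 ]
```

```bash

python3 -m inch '[{"fingers":1,"dx":-0.001,"dy":-0.001,"dz":0.02,"ax":0,"ay":0,"az":0},{"fingers":1,"dx":-0.001,"dy":-0.001,"dz":0.045,"ax":0,"ay":0,"az":0},{"fingers":1,"dx":-0.001,"dy":-0.001,"dz":0.075,"ax":0,"ay":0,"az":0},{"fingers":1,"dx":-0.001,"dy":-0.001,"dz":0.105,"ax":0,"ay":0,"az":0},{"fingers":1,"dx":-0.001,"dy":-0.001,"dz":0.13,"ax":0,"ay":0,"az":0},{"fingers":1,"dx":-0.001,"dy":-0.001,"dz":0.14,"ax":0,"ay":0,"az":0},{"fingers":1,"dx":-0.001,"dy":-0.001,"dz":0.146,"ax":0,"ay":0,"az":0},{"fingers":1,"dx":-0.001,"dy":-0.001,"dz":0.15,"ax":0,"ay":0,"az":0},{"fingers":1,"dx":-0.001,"dy":-0.001,"dz":0.15,"ax":0,"ay":0,"az":0}]'
python3 - <<'E'
from h import *
tipview("w14",[])
find("wrist",["amber_bottle"])
print(ctrl.state()["ft_force"])
E
```

```text
clock: 20.08
tool_pos: [0.4612, -0.2401, 0.051]
eef_rot: [-3.141, 0.001, -3.139]
ft_force: [0.1, -0.2, 0.1]
finger_gap: 0.995
grip_force: 0.0
[ 0.46123864 -0.24014733  0.05099089] [-3.14125684e+00  9.29068798e-04 -3.13884684e+00]
wrist amber_bottle [ 0.4623 -0.2413  0.0009] 0.68
[-0.31687094  0.60651598  0.26321253]
```

View pics/w14.png

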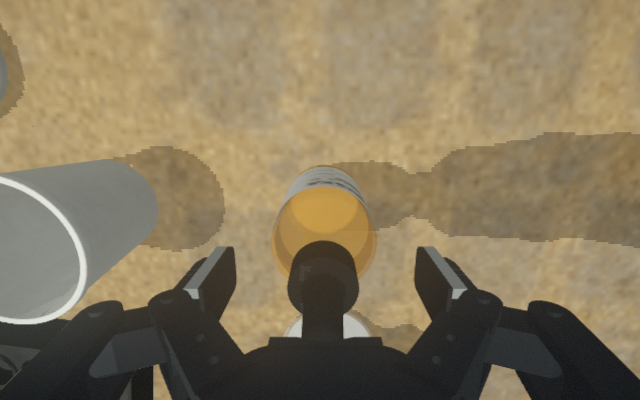

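The amber body (325,230) is centred between the open pads and its cap (322,300) clears the palm with no force. I'll ease down 4 mm with a force check.

```bash

python3 -m inch '[{"fingers":1,"dx":0,"dy":0,"dz":0.002,"ax":0,"ay":0,"az":0},{"fingers":1,"dx":0,"dy":0,"dz":0.004,"ax":0,"ay":0,"az":0},{"fingers":1,"dx":0,"dy":0,"dz":0.004,"ax":0,"ay":0,"az":0}]'
```

```text
clock: 20.43
tool_pos: [0.4606, -0.2404, 0.0467]
eef_rot: [3.142, 0.001, -3.14]
ft_force: [-0.2, 0.2, -0.6]
finger_gap: 1.001
grip_force: 0.0
```

```bash

python3 -m inch '[{"fingers":0.85,"dx":0,"dy":0,"dz":0,"ax":0,"ay":0,"az":0},{"fingers":0.7,"dx":0,"dy":0,"dz":0,"ax":0,"ay":0,"az":0},{"fingers":0.55,"dx":0,"dy":0,"dz":0,"ax":0,"ay":0,"az":0},{"fingers":0.5,"dx":0,"dy":0,"dz":0,"ax":0,"ay":0,"az":0},{"fingers":0.5,"dx":0,"dy":0,"dz":0,"ax":0,"ay":0,"az":0},{"fingers":0.5,"dx":0,"dy":0,"dz":0,"ax":0,"ay":0,"az":0}]' 40
python3 -m inch '[{"fingers":0.5,"dx":0,"dy":0,"dz":-0.005,"ax":0,"ay":0,"az":0},{"fingers":0.5,"dx":0,"dy":0,"dz":-0.015,"ax":0,"ay":0,"az":0},{"fingers":0.5,"dx":0,"dy":0,"dz":-0.03,"ax":0,"ay":0,"az":0},{"fingers":0.5,"dx":0,"dy":0,"dz":-0.03,"ax":0,"ay":0,"az":0}]'
python3 - <<'E'
from h import *
tipview("w15",[])
find("wrist",["amber_bottle"])
go([0.610,0.1395,0.18])
E
```

```text
clock: 20.93
tool_pos: [0.4609, -0.2406, 0.047]
eef_rot: [-3.141, 0.001, -3.14]
ft_force: [-0.5, 0.2, 3.8]
finger_gap: 0.656
grip_force: 42.7
clock: 21.27
tool_pos: [0.4624, -0.2409, 0.0791]
eef_rot: [-3.14, 0.005, -3.139]
ft_force: [0.6, -0.4, -1.9]
finger_gap: 0.649
grip_force: 42.9
[ 0.46236851 -0.24085156  0.07910265] [-3.14011069  0.00482637 -3.13906263]
wrist amber_bottle [ 0.4648 -0.2416  0.0338] 0.93
shift [-0.15    0.3795 -0.1029] turn [0.0002 0.0012 0.0015]
```

```bash

python3 -m inch '[{"fingers":0.5,"dx":0,"dy":0.003,"dz":-0.015,"ax":0,"ay":0,"az":0},{"fingers":0.5,"dx":0,"dy":0.015,"dz":-0.04,"ax":0,"ay":0,"az":0},{"fingers":0.5,"dx":-0.005,"dy":0.035,"dz":-0.065,"ax":0,"ay":0,"az":0},{"fingers":0.5,"dx":-0.015,"dy":0.062,"dz":-0.085,"ax":0,"ay":0,"az":0},{"fingers":0.5,"dx":-0.026,"dy":0.092,"dz":-0.1,"ax":0,"ay":0,"az":0},{"fingers":0.5,"dx":-0.039,"dy":0.122,"dz":-0.105,"ax":0,"ay":0,"az":0},{"fingers":0.5,"dx":-0.052,"dy":0.152,"dz":-0.105,"ax":0,"ay":0,"az":0},{"fingers":0.5,"dx":-0.065,"dy":0.182,"dz":-0.105,"ax":0,"ay":0,"az":0},{"fingers":0.5,"dx":-0.078,"dy":0.212,"dz":-0.105,"ax":0,"ay":0,"az":0},{"fingers":0.5,"dx":-0.091,"dy":0.242,"dz":-0.105,"ax":0,"ay":0,"az":0},{"fingers":0.5,"dx":-0.104,"dy":0.272,"dz":-0.105,"ax":0,"ay":0,"az":0},{"fingers":0.5,"dx":-0.117,"dy":0.302,"dz":-0.105,"ax":0,"ay":0,"az":0},{"fingers":0.5,"dx":-0.13,"dy":0.332,"dz":-0.105,"ax":0,"ay":0,"az":0},{"fingers":0.5,"dx":-0.14,"dy":0.357,"dz":-0.105,"ax":0,"ay":0,"az":0},{"fingers":0.5,"dx":-0.147,"dy":0.374,"dz":-0.105,"ax":0,"ay":0,"az":0},{"fingers":0.5,"dx":-0.149,"dy":0.3795,"dz":-0.105,"ax":0,"ay":0,"az":0},{"fingers":0.5,"dx":-0.149,"dy":0.3795,"dz":-0.1,"ax":0,"ay":0,"az":0},{"fingers":0.5,"dx":-0.149,"dy":0.3795,"dz":-0.1,"ax":0,"ay":0,"az":0}]' 40
python3 - <<'E'
from h import *
tipview("w16",[])
for n in ["amber_bottle","holder_amber"]: find("wrist",[n],2)
cams.camera("scene");find("scene",["amber_bottle","holder_amber"],2)
cams.camera("top");find("top",["amber_bottle","holder_amber"],2)
E
```

```text
clock: 22.87
tool_pos: [0.6073, 0.1388, 0.1742]
eef_rot: [-3.14, -0.004, -3.14]
ft_force: [-0.8, 0.7, -2.4]
finger_gap: 0.653
grip_force: 43.2
[0.60731837 0.13883036 0.17420897] [-3.14037393 -0.00431818 -3.14004751]
wrist amber_bottle [0.6092 0.1389 0.1302] 0.73
scene amber_bottle [0.6039 0.1387 0.1318] 0.86
scene holder_amber [0.6046 0.1379 0.0754] 0.74
top amber_bottle [0.604  0.1376 0.131 ] 0.82
top holder_amber [0.6075 0.136  0.0757] 0.76
top holder_amber [ 0.4686 -0.4097  0.0015] 0.2
```

```bash

python3 -m inch '[{"fingers":0.5,"dx":-0.001,"dy":0,"dz":0.008,"ax":0,"ay":0,"az":0},{"fingers":0.5,"dx":-0.001,"dy":0,"dz":0.016,"ax":0,"ay":0,"az":0},{"fingers":0.5,"dx":-0.001,"dy":0,"dz":0.022,"ax":0,"ay":0,"az":0},{"fingers":0.5,"dx":-0.001,"dy":0,"dz":0.027,"ax":0,"ay":0,"az":0},{"fingers":0.5,"dx":-0.001,"dy":0,"dz":0.032,"ax":0,"ay":0,"az":0},{"fingers":0.5,"dx":-0.001,"dy":0,"dz":0.036,"ax":0,"ay":0,"az":0},{"fingers":0.5,"dx":-0.001,"dy":0,"dz":0.04,"ax":0,"ay":0,"az":0},{"fingers":0.5,"dx":-0.001,"dy":0,"dz":0.044,"ax":0,"ay":0,"az":0},{"fingers":0.5,"dx":-0.001,"dy":0,"dz":0.047,"ax":0,"ay":0,"az":0},{"fingers":0.5,"dx":-0.001,"dy":0,"dz":0.047,"ax":0,"ay":0,"az":0}]' 40
```

```text
clock: 24.15
tool_pos: [0.6094, 0.1393, 0.1287]
eef_rot: [-3.141, -0.001, -3.14]
ft_force: [0.6, -0.6, -1.3]
finger_gap: 0.656
grip_force: 43.2
```

```bash

python3 -m inch '[{"fingers":0.5,"dx":0,"dy":0,"dz":0.001,"ax":0,"ay":0,"az":0},{"fingers":0.5,"dx":0,"dy":0,"dz":0.002,"ax":0,"ay":0,"az":0},{"fingers":0.5,"dx":0,"dy":0,"dz":0.002,"ax":0,"ay":0,"az":0}]' 40
```

```text
clock: 24.4
tool_pos: [0.6099, 0.1393, 0.1281]
eef_rot: [-3.141, 0.0, -3.14]
ft_force: [-1.6, -0.6, 0.2]
finger_gap: 0.656
grip_force: 43.5
```

```bash

python3 -m inch '[{"fingers":0.7,"dx":0,"dy":0,"dz":0.0,"ax":0,"ay":0,"az":0},{"fingers":0.8,"dx":0,"dy":0,"dz":0,"ax":0,"ay":0,"az":0},{"fingers":0.9,"dx":0,"dy":0,"dz":0,"ax":0,"ay":0,"az":0},{"fingers":1,"dx":0,"dy":0,"dz":0,"ax":0,"ay":0,"az":0},{"fingers":1,"dx":0,"dy":0,"dz":0.0,"ax":0,"ay":0,"az":0},{"fingers":1,"dx":0,"dy":0,"dz":-0.015,"ax":0,"ay":0,"az":0},{"fingers":1,"dx":0,"dy":0,"dz":-0.04,"ax":0,"ay":0,"az":0},{"fingers":1,"dx":0,"dy":0,"dz":-0.07,"ax":0,"ay":0,"az":0},{"fingers":1,"dx":0,"dy":0,"dz":-0.1,"ax":0,"ay":0,"az":0},{"fingers":1,"dx":0,"dy":0,"dz":-0.115,"ax":0,"ay":0,"az":0},{"fingers":1,"dx":0,"dy":0,"dz":-0.115,"ax":0,"ay":0,"az":0}]'
python3 - <<'E'
from h import *
tipview("w17",[])
for n in ["amber_bottle","holder_amber"]: find("wrist",[n],2)
cams.camera("scene");find("scene",["amber_bottle","flask"],2)
go([0.600,-0.2375,0.2])
E
```

```text
clock: 25.32
tool_pos: [0.6122, 0.14, 0.2478]
eef_rot: [3.139, 0.009, -3.139]
ft_force: [0.1, 0.2, 0.5]
finger_gap: 0.996
grip_force: 0.0
[0.61223101 0.14002042 0.24783298] [ 3.13855924  0.00941342 -3.13935796]
wrist amber_bottle [0.6093 0.1376 0.0802] 0.86
wrist holder_amber [0.4987 0.2793 0.0719] 0.18
scene amber_bottle [0.6086 0.14   0.0814] 0.61
scene flask [ 0.599  -0.2372 -0.0016] 0.73
shift [ 0.0097 -0.3766  0.0413] turn [-0.0012 -0.0029  0.0018]
```

```bash

python3 -m inch '[{"fingers":1,"dx":0,"dy":-0.015,"dz":0,"ax":0,"ay":0,"az":0},{"fingers":1,"dx":0.001,"dy":-0.045,"dz":0,"ax":0,"ay":0,"az":0},{"fingers":1,"dx":0.002,"dy":-0.08,"dz":0,"ax":0,"ay":0,"az":0},{"fingers":1,"dx":0.003,"dy":-0.115,"dz":0,"ax":0,"ay":0,"az":0},{"fingers":1,"dx":0.004,"dy":-0.15,"dz":0,"ax":0,"ay":0,"az":0},{"fingers":1,"dx":0.005,"dy":-0.185,"dz":0,"ax":0,"ay":0,"az":0},{"fingers":1,"dx":0.006,"dy":-0.22,"dz":0.01,"ax":0,"ay":0,"az":0},{"fingers":1,"dx":0.007,"dy":-0.255,"dz":0.02,"ax":0,"ay":0,"az":0},{"fingers":1,"dx":0.008,"dy":-0.29,"dz":0.03,"ax":0,"ay":0,"az":0},{"fingers":1,"dx":0.009,"dy":-0.325,"dz":0.04,"ax":0,"ay":0,"az":0},{"fingers":1,"dx":0.01,"dy":-0.352,"dz":0.05,"ax":0,"ay":0,"az":0},{"fingers":1,"dx":0.01,"dy":-0.37,"dz":0.05,"ax":0,"ay":0,"az":0},{"fingers":1,"dx":0.01,"dy":-0.377,"dz":0.05,"ax":0,"ay":0,"az":0},{"fingers":1,"dx":0.01,"dy":-0.377,"dz":0.05,"ax":0,"ay":0,"az":0},{"fingers":1,"dx":0.01,"dy":-0.377,"dz":0.05,"ax":0,"ay":0,"az":0}]'
python3 - <<'E'
from h import *
tipview("w18",[])
for n in ["flask"]: find("wrist",[n],2)
go([0.600,-0.2375,0.06])
E
```

```text
clock: 26.87
tool_pos: [0.6004, -0.2377, 0.1924]
eef_rot: [3.141, -0.0, -3.14]
ft_force: [0.0, 0.7, -0.9]
finger_gap: 0.997
grip_force: 0.0
[ 0.60038011 -0.23771585  0.1923605 ] [ 3.14143015e+00 -1.65879835e-04 -3.14041320e+00]
wrist flask [ 0.5929 -0.2412  0.0015] 0.57
shift [ 0.0008 -0.0008  0.1329] turn [0.0001 0.0006 0.003 ]
```

```bash

python3 -m inch '[{"fingers":1,"dx":0,"dy":0,"dz":0.02,"ax":0,"ay":0,"az":0},{"fingers":1,"dx":0,"dy":0,"dz":0.045,"ax":0,"ay":0,"az":0},{"fingers":1,"dx":0,"dy":0,"dz":0.075,"ax":0,"ay":0,"az":0},{"fingers":1,"dx":0,"dy":0,"dz":0.105,"ax":0,"ay":0,"az":0},{"fingers":1,"dx":0,"dy":0,"dz":0.125,"ax":0,"ay":0,"az":0},{"fingers":1,"dx":0,"dy":0,"dz":0.134,"ax":0,"ay":0,"az":0},{"fingers":0.8,"dx":0,"dy":0,"dz":0.134,"ax":0,"ay":0,"az":0},{"fingers":0.6,"dx":0,"dy":0,"dz":0.134,"ax":0,"ay":0,"az":0},{"fingers":0.45,"dx":0,"dy":0,"dz":0.134,"ax":0,"ay":0,"az":0},{"fingers":0.3,"dx":0,"dy":0,"dz":0.134,"ax":0,"ay":0,"az":0},{"fingers":0.15,"dx":0,"dy":0,"dz":0.134,"ax":0,"ay":0,"az":0},{"fingers":0.15,"dx":0,"dy":0,"dz":0.134,"ax":0,"ay":0,"az":0},{"fingers":0.15,"dx":0,"dy":0,"dz":0.134,"ax":0,"ay":0,"az":0},{"fingers":0.15,"dx":0,"dy":0,"dz":0.134,"ax":0,"ay":0,"az":0}]' 30
python3 -m inch '[{"fingers":0.15,"dx":0,"dy":0,"dz":-0.005,"ax":0,"ay":0,"az":0},{"fingers":0.15,"dx":0,"dy":0,"dz":-0.015,"ax":0,"ay":0,"az":0},{"fingers":0.15,"dx":0,"dy":0,"dz":-0.03,"ax":0,"ay":0,"az":0},{"fingers":0.15,"dx":0,"dy":0,"dz":-0.03,"ax":0,"ay":0,"az":0}]' 30
python3 - <<'E'
from h import *
tipview("w19",[])
find("wrist",["flask"],2);cams.camera("scene");find("scene",["flask"],2)
go([0.485,0.1555,0.2])
E
```

```text
clock: 28.13
tool_pos: [0.6016, -0.2378, 0.0602]
eef_rot: [-3.141, 0.003, -3.139]
ft_force: [-0.8, 1.5, 5.6]
finger_gap: 0.276
grip_force: 29.7
clock: 28.47
tool_pos: [0.6023, -0.2384, 0.0916]
eef_rot: [-3.14, 0.005, -3.139]
ft_force: [1.0, -0.0, -0.2]
finger_gap: 0.279
grip_force: 29.4
[ 0.6022722  -0.23839351  0.09163574] [-3.13979475  0.00487999 -3.13925664]
wrist flask [ 0.599  -0.24    0.0338] 0.58
scene flask [ 0.602  -0.2401  0.0311] 0.7
shift [ 0.1144  0.3932 -0.1119] turn [ 0.0007 -0.0016  0.0014]
```

```bash

python3 -m inch '[{"fingers":0.15,"dx":0.005,"dy":0.003,"dz":-0.015,"ax":0,"ay":0,"az":0},{"fingers":0.15,"dx":0.015,"dy":0.01,"dz":-0.04,"ax":0,"ay":0,"az":0},{"fingers":0.15,"dx":0.03,"dy":0.025,"dz":-0.065,"ax":0,"ay":0,"az":0},{"fingers":0.15,"dx":0.045,"dy":0.05,"dz":-0.085,"ax":0,"ay":0,"az":0},{"fingers":0.15,"dx":0.06,"dy":0.077,"dz":-0.1,"ax":0,"ay":0,"az":0},{"fingers":0.15,"dx":0.075,"dy":0.105,"dz":-0.105,"ax":0,"ay":0,"az":0},{"fingers":0.15,"dx":0.09,"dy":0.133,"dz":-0.105,"ax":0,"ay":0,"az":0},{"fingers":0.15,"dx":0.1,"dy":0.163,"dz":-0.105,"ax":0,"ay":0,"az":0},{"fingers":0.15,"dx":0.11,"dy":0.194,"dz":-0.105,"ax":0,"ay":0,"az":0},{"fingers":0.15,"dx":0.115,"dy":0.226,"dz":-0.105,"ax":0,"ay":0,"az":0},{"fingers":0.15,"dx":0.115,"dy":0.258,"dz":-0.105,"ax":0,"ay":0,"az":0},{"fingers":0.15,"dx":0.115,"dy":0.29,"dz":-0.105,"ax":0,"ay":0,"az":0},{"fingers":0.15,"dx":0.115,"dy":0.32,"dz":-0.105,"ax":0,"ay":0,"az":0},{"fingers":0.15,"dx":0.115,"dy":0.35,"dz":-0.105,"ax":0,"ay":0,"az":0},{"fingers":0.15,"dx":0.115,"dy":0.373,"dz":-0.105,"ax":0,"ay":0,"az":0},{"fingers":0.15,"dx":0.115,"dy":0.388,"dz":-0.105,"ax":0,"ay":0,"az":0},{"fingers":0.15,"dx":0.115,"dy":0.393,"dz":-0.1,"ax":0,"ay":0,"az":0},{"fingers":0.15,"dx":0.115,"dy":0.393,"dz":-0.1,"ax":0,"ay":0,"az":0},{"fingers":0.15,"dx":0.115,"dy":0.393,"dz":-0.1,"ax":0,"ay":0,"az":0}]' 30
python3 - <<'E'
from h import *
tipview("w20",[])
for n in ["flask","holder_flask"]: find("wrist",[n],2)
cams.camera("scene");find("scene",["flask","holder_flask"],2)
cams.camera("top");find("top",["flask","holder_flask"],2)
E
```

```text
clock: 30.25
tool_pos: [0.4841, 0.1546, 0.1882]
eef_rot: [-3.141, -0.001, -3.14]
ft_force: [0.4, 0.1, -0.9]
finger_gap: 0.276
grip_force: 29.6
[0.48407494 0.15457013 0.18822561] [-3.14069654e+00 -1.33641787e-03 -3.13955170e+00]
wrist flask [0.4785 0.1528 0.1297] 0.83
scene holder_flask [0.4845 0.155  0.0766] 0.56
scene holder_flask [0.5022 0.2819 0.0808] 0.53
top holder_flask [0.4844 0.155  0.0774] 0.71
```

```bash

python3 -m inch '[{"fingers":0.15,"dx":-0.002,"dy":0,"dz":0.008,"ax":0,"ay":0,"az":0},{"fingers":0.15,"dx":-0.002,"dy":0,"dz":0.016,"ax":0,"ay":0,"az":0},{"fingers":0.15,"dx":-0.002,"dy":0,"dz":0.022,"ax":0,"ay":0,"az":0},{"fingers":0.15,"dx":-0.002,"dy":0,"dz":0.027,"ax":0,"ay":0,"az":0},{"fingers":0.15,"dx":-0.002,"dy":0,"dz":0.032,"ax":0,"ay":0,"az":0},{"fingers":0.15,"dx":-0.002,"dy":0,"dz":0.036,"ax":0,"ay":0,"az":0},{"fingers":0.15,"dx":-0.002,"dy":0,"dz":0.04,"ax":0,"ay":0,"az":0},{"fingers":0.15,"dx":-0.002,"dy":0,"dz":0.044,"ax":0,"ay":0,"az":0},{"fingers":0.15,"dx":-0.002,"dy":0,"dz":0.047,"ax":0,"ay":0,"az":0},{"fingers":0.15,"dx":-0.002,"dy":0,"dz":0.047,"ax":0,"ay":0,"az":0}]' 30
```

```text
clock: 31.53
tool_pos: [0.487, 0.1553, 0.1415]
eef_rot: [3.142, 0.0, -3.14]
ft_force: [0.5, -0.2, -1.7]
finger_gap: 0.279
grip_force: 29.8
```

```bash

python3 -m inch '[{"fingers":0.15,"dx":0,"dy":0,"dz":0.001,"ax":0,"ay":0,"az":0},{"fingers":0.15,"dx":0,"dy":0,"dz":0.002,"ax":0,"ay":0,"az":0},{"fingers":0.15,"dx":0,"dy":0,"dz":0.002,"ax":0,"ay":0,"az":0}]' 30
```

```text
clock: 31.78
tool_pos: [0.4873, 0.1554, 0.1413]
eef_rot: [3.141, 0.002, -3.139]
ft_force: [-2.5, -0.6, 6.6]
finger_gap: 0.281
grip_force: 30.5
```

On the floor at exactly 81 mm with 7 N. Release and retreat.

```bash

python3 -m inch '[{"fingers":0.33,"dx":0,"dy":0,"dz":0,"ax":0,"ay":0,"az":0},{"fingers":0.4,"dx":0,"dy":0,"dz":0,"ax":0,"ay":0,"az":0},{"fingers":0.55,"dx":0,"dy":0,"dz":0,"ax":0,"ay":0,"az":0},{"fingers":0.8,"dx":0,"dy":0,"dz":0,"ax":0,"ay":0,"az":0},{"fingers":0.8,"dx":0,"dy":0,"dz":0.0,"ax":0,"ay":0,"az":0},{"fingers":0.8,"dx":0,"dy":0,"dz":-0.015,"ax":0,"ay":0,"az":0},{"fingers":0.8,"dx":0,"dy":0,"dz":-0.04,"ax":0,"ay":0,"az":0},{"fingers":0.8,"dx":0,"dy":0,"dz":-0.07,"ax":0,"ay":0,"az":0},{"fingers":0.8,"dx":0,"dy":0,"dz":-0.1,"ax":0,"ay":0,"az":0},{"fingers":0.8,"dx":0,"dy":0,"dz":-0.13,"ax":0,"ay":0,"az":0},{"fingers":0.8,"dx":0,"dy":-0.03,"dz":-0.14,"ax":0,"ay":0,"az":0},{"fingers":0.8,"dx":0,"dy":-0.065,"dz":-0.14,"ax":0,"ay":0,"az":0},{"fingers":0.8,"dx":0,"dy":-0.1,"dz":-0.14,"ax":0,"ay":0,"az":0},{"fingers":0.8,"dx":0,"dy":-0.14,"dz":-0.14,"ax":0,"ay":0,"az":0},{"fingers":0.8,"dx":0,"dy":-0.18,"dz":-0.14,"ax":0,"ay":0,"az":0},{"fingers":0.8,"dx":0,"dy":-0.21,"dz":-0.14,"ax":0,"ay":0,"az":0},{"fingers":0.8,"dx":0,"dy":-0.22,"dz":-0.14,"ax":0,"ay":0,"az":0},{"fingers":0.8,"dx":0,"dy":-0.22,"dz":-0.14,"ax":0,"ay":0,"az":0}]'
python3 - <<'E'
from h import *
a=cams.camera("scene")["img"];find("scene",T[:4]+T[8:],1)
b=cams.camera("top")["img"];find("top",T[:4]+T[8:],1)
f=lambda i:cv2.resize(i,None,fx=4,fy=4,interpolation=cv2.INTER_CUBIC)
cv2.imwrite("pics/end.png",np.vstack([f(a[180:330,170:370])[:600,:800]])[:, :] if 0 else np.hstack([cv2.resize(a[170:350,170:370],(400,360)),cv2.resize(b[140:280,150:300],(386,360))]))
E
```

```text
clock: 33.28
tool_pos: [0.4869, -0.0669, 0.2793]
eef_rot: [-3.141, -0.0, 3.14]
ft_force: [0.4, -0.6, 0.3]
finger_gap: 0.8
grip_force: 0.0
scene flask [0.4867 0.1534 0.0804] 0.88
scene amber_bottle [0.6069 0.1403 0.0842] 0.87
scene dropper_bottle [0.5046 0.2808 0.0792] 0.97
scene stopper_bottle [0.622  0.2579 0.0845] 0.97
scene timer [ 0.6951 -0.3285 -0.0019] 0.63
top amber_bottle [0.6074 0.1352 0.0814] 0.57
top stopper_bottle [0.6262 0.2643 0.0811] 0.62
top timer [ 0.6989 -0.3301 -0.0031] 0.71
top pp_cup [ 0.465  -0.4052 -0.001 ] 0.95
```

View pics/end.png

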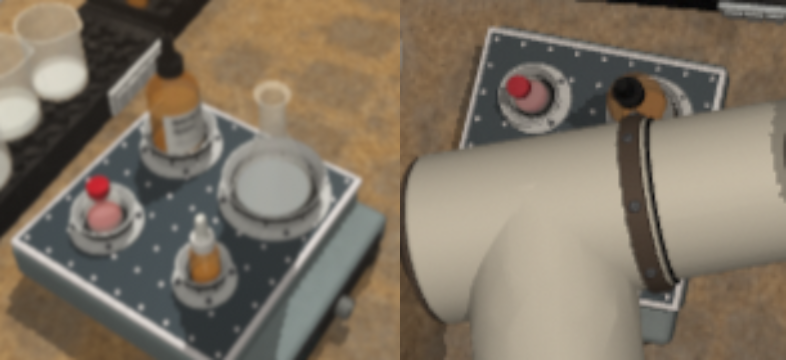

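All four stand upright in their holders in the left (scene) half: amber (175,110), flask (270,170), stopper (103,210) and dropper (203,255). Their z is about 0.08, and the display and cup haven't moved.

```bash
python3 -c "
from workcell import ctrl
print(ctrl.job_done())"
```

```text
the job is handed in; nothing more can be done
None
```

All four vessels stand upright, released and seated in their own holders as far as the cameras and contact forces show. The display and cup were left where they were, and the job was handed in at about 33 s with no verdict returned.

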